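# Hang the cordless screwdriver on the spring hook and prove it holds

## Task

Take the cordless screwdriver out of its bench holster and hang it by its wire bail on the spring hook of the stand, passing the bail through the sprung gate so that the gate snaps shut behind it. Before letting go, tug the screwdriver gently straight down until the hook gives by about 15 mm (never down onto its stop at 30 mm), ease it back up to where it hangs by itself, then let go and leave it hanging still; do not push the other things on the bench about.

Things in the scene. Friction and masses are not known exactly. Their poses are not given: they have to be found in the camera images.
- driver: Inline cordless screwdriver, loose, about 0.3 kg, upright nose down in the holster. Origin at the bit's tip, z along its axis to the bail on top. Bit and steel nose (up to 23 mm across) z 0 to 60 mm, flat shoulder, cylindrical grey grip 35 mm across z 60 to 170, cap to z 178. Its x is the way the bail's opening looks; at the start +x points away from the robot, within 50 degrees of world x.
- driver_grip (a point): On the driver's axis in the black rubber rings of the grip, 105 mm above the bit's tip, 123 mm below the centre of the bail's top bar. Gripped here with the tool tilted about 40 degrees in the driver's x-z plane (fingers closing along its y), the gripper's body stays clear of bail and hook. Axes as the driver's.
- driver_bail (a point): Centre of the top bar of the driver's bail, a fixed upright loop of 5 mm steel wire, 228 mm from the bit's tip. Legs at y = +-21 mm rise from the grip to 15 mm below this point, then slope in to the straight bar, 28 mm long along y. Opening 37 mm wide, 47 mm from cap to bar; front and back alike. Axes as the driver's.
- holster: Fixed bench holster: dark round foot 90 mm across, 12 mm high, with an upright aluminium tube, 41 mm outside, 27 mm bore, rim 75 mm above the bench. Origin at the centre of its underside. The driver's nose stands 60 mm deep in it, the shoulder on the rim: lift it straight up by over 60 mm. Right of the work stands a stack of instruments 240 mm high (x 0.28 to 0.6, y -0.2 to 0.17): pass above it.
- stand: Fixed bench stand. Origin on the bench right under the hook, axes as the hook's. A round foot 100 mm across, 16 mm high, carries a column 21 mm across, both centred 85 mm behind the hook (+x); an arm at 430 mm height holds the spring housing, a tube 30 mm across, 376 to 486 mm above the bench, straight above the hook.
- hook_seat (a point): Where the centre of the bail's bar lies when hanging in the hook's bottom; 291.5 mm above the bench with the spring up; moves with the hook. z up, x from the hook's open side to its back: the bail goes in along +x (within 35 degrees of world x), its bar along y. Hook: 8 mm bar bent in the x-z plane, bowl 14 mm inside radius, underside 10.5 mm below this point, shank straight above it.
- hook_gate (a joint): Brass wire gate of the hook, 39 mm long, hinged at the shank 59 mm above hook_seat and hanging down to the inside of the tip; 0 = shut, grows as it is pushed inward (+x), up to 1.2 rad. Its spring resists with 0.5 to 1 N at the free end.
- spring_hook (a joint): How far the hook is drawn down out of its spring housing (m): 0 = up, 0.030 = on its stop. The spring yields at 400 N/m after a 2 N preload; the hanging driver alone draws it 1 to 7 mm.
- hook_tip (a point): Top of the hook's tip, 20 mm in front of (-x) and 23.5 mm above hook_seat, moves with the hook. The bar goes in over it, its centre 26 to 38 mm above hook_seat, pushing the gate inward until it is right above hook_seat, and is then lowered; the gate snaps shut behind it once the bar is less than about 12 mm above hook_seat.
- side_cutters: Blue-handled side cutters, 115 x 38 x 11 mm, lying on the bench near its front edge, along their x. Bystander.
- flux_tin: Round yellow tin, 47 mm across, 22 mm high, origin under its centre. Bystander.
- tape_blue: Blue tape roll, 72 mm across, 18 mm high, origin under its centre. Bystander.

How it is judged:
By the outcome, as a careful person would: the job done as asked, in the order asked, and still so for the second after the job is handed in, with the robot touching nothing.
It also fails if it takes over 58 s, if anything falls off the work surface, if the arm or the gripper's body presses on something with over 40 N, if the wrist force passes 120 N, or if a joint passes its speed limit or range.

## Robot

A 6-joint arm with a two-finger parallel gripper is mounted at the origin on a cart in front of the work surface, level with it; the furniture and walls round the work are solid. World frame = base frame: x ahead of the robot, y to its left, z up, the work surface at z = 0. Lengths are in m, angles in rad, forces in N, time in s.
With the tool pointing down it reaches from about 0.35 to 0.975 m from the base axis. Payload 4.9 kg.
Tool frame: the origin (TCP) lies midway between the tips of the shut fingers; the grasp point (between the pads) lies 19 mm behind it; z points along the fingers, y is the line along which they close (so a half turn about z gives the same grasp; the last joint's range is limited). The gripper opens to 85 mm and grips with 20 to 120 N. Pads are 22 mm wide; open, the fingers measure 114 mm over their backs; the gripper's body (76 mm by 85 mm) begins 54 mm behind the grasp point. The pads swing forward as they close: fully open they stand 13 mm farther back than shut.
Start: joints at [-1.445, 0.053, 1.613, -0, 1.476, -0.119], TCP at [0.151, -0.606, 0.231] pointing down, gripper open.
Joint ranges: [-3.01, 3.01], [-1.01, 2.22], [0.06, 2.58], [-1.02, 4.17], [0.09, 2.62], [-3.14, 3.14]. Speed limits (rad/s): [2.57, 2.57, 3.14, 3.14, 3.14, 3.14].

## Interface

Orientations are given as a unit quaternion [w, x, y, z].
In Python, from plant import * gives the robot as it stands.
- The arm moves only by the tool jog_arm, never from a script. Its argument "targets" is a list of rows, each a list of 3 entries, a list of its own where there are three numbers: the shift along the tool's x, y, z in units of 25 mm (1.0 is 25 mm), then the turn, a rotation vector about the tool's x, y, z in units of 8 degrees (1.0 is 8 degrees), then the opening in per cent of the stroke, from 0 (shut) to 100 (fully open). A call has 1 to 8 rows; each row is the pose to reach, as a shift and turn from the pose commanded when the call began, along the tool's axes at that moment; what a row does not reach only later rows make up. A row lasts 1/8 s, in which the tool goes at most 62.5 mm and 10.7 degrees, less where a joint would pass 70% of its speed; a pose out of reach is approached as far as the arm can. A call with a gripper value outside its range is refused whole. The fingers move at their own pace and stop on an object; the grip force is fixed at half the most. Time passes only in rows, so rows that repeat a pose let the fingers close. It gives the time, the measured TCP pose, the force, the opening and the grip force at its end, in the units of the state.
- state(): the state, without advancing time (a new reading comes with each control period).
- grab_frame(name): name is "scene" or "top" or "wrist"; returns (picture, depth): 420x560x3 uint8, red, green, blue; 420x560 float32, m along the optical axis (not along the pixel's ray), 0 where there is no reading.
- camera_params(name): a dict with "fovy" (degrees; the focal length in pixels is half the picture's height over the tangent of half this angle, whatever the lens; pixels are square), "cx", "cy" (the principal point, pixels), "rvec" (rotation vector, rad) and "tvec" (3), from world to camera coordinates, as OpenCV has them; the wrist camera has in their place "hand_eye" (4x4, takes a point from camera to tool coordinates, whose origin is the TCP and whose axes are the flange's). Camera axes: x right, y down, z forward; pixel columns grow to the right and rows downward; lengths in m; the calibration is good to about 2 mm. A picture is of the moment at which its call begins: read the wrist's pose just before it. camera_params takes no time and is no camera call.
- job_done(): hands the job in; it is judged then, once.
The state is a dict: "time": time; "joint_pos": joint angles; "joint_vel": joint speeds; "joint_efforts": joint torques, N m; "tool_pos": TCP position; "tool_rot": TCP orientation; "contact_force": force on the tool from outside, world axes, zero at the start; "ft_torque": the same for the moment, N m; "gripper_width": opening from 0.0 (shut) to 1.0 (fully open); "grasp_force": force on a finger pad.
Only numpy, scipy, OpenCV 4.12 (cv2) and the standard library are available. Lean on these libraries where they do the work, as an engineer would, in place of code of your own. Each camera call takes 0.05 s, during which the arm holds its last target. There are 200 camera calls.

## Working session

There is one attempt and no reset: what is moved stays moved. The work goes in short steps, Python scripts to look and compute and a tool call to move; the robot and the scene stay as the last step left them, time stands still between calls to the robot, and variables do not carry over. Pictures are saved under pics/ and viewed, at most 10 in all, crops included, and the job is handed in when it is done.

Besides the shell and the picture viewer there is one more tool, called after "Emit:" as name(argument=value, ...), one argument or row to a line, values as JSON. jog_arm: Moves the arm, as the interface text tells. Its arguments: {"type":"object","properties":{"targets":{"type":"array"}},"required":["targets"]}

```bash
mkdir -p pics; ls; cat > h.py <<'E'
from plant import *
import numpy as np, cv2
from scipy.spatial.transform import Rotation as R
def cam(name,st=None):
    p=camera_params(name); f=210/np.tan(np.radians(p['fovy'])/2)
    K=np.array([[f,0,p['cx']],[0,f,p['cy']],[0,0,1]])
    if 'hand_eye' in p:
        q=st['tool_rot']; T=np.eye(4); T[:3,:3]=R.from_quat([q[1],q[2],q[3],q[0]]).as_matrix(); T[:3,3]=st['tool_pos']
        T=T@np.array(p['hand_eye'])
    else:
        W=np.eye(4); W[:3,:3]=R.from_rotvec(np.ravel(p['rvec'])).as_matrix(); W[:3,3]=np.ravel(p['tvec']); T=np.linalg.inv(W)
    return K,T
def pts(d,K,T):
    v,u=np.mgrid[:d.shape[0],:d.shape[1]]
    c=np.stack([(u-K[0,2])/K[0,0]*d,(v-K[1,2])/K[1,1]*d,d],-1)
    return c@T[:3,:3].T+T[:3,3]
def snap(name):
    st=state(); im,d=grab_frame(name); K,T=cam(name,st); P=pts(d,K,T); P[d==0]=np.nan
    return im,d,P,K,T
E
python3 - <<'E'
from h import *
for n in('scene','top'):
    im,d,P,K,T=snap(n); cv2.imwrite(f'pics/{n}0.png',im[:,:,::-1]); np.savez(f'{n}0.npz',im=im,d=d,P=P,K=K,T=T); print(n,camera_params(n),(d>0).mean())
print(camera_params('wrist'));print(state())
E
```

```text
pics
scene {'fovy': 57.12109984321786, 'cx': 271.96304275513336, 'cy': 207.844543510681, 'rvec': array([ 1.12946571, -1.98229821,  1.21837647]), 'tvec': array([0.45567241, 0.31693121, 0.80406814])} 0.9959736394557823
top {'fovy': 53.61462936950494, 'cx': 286.152332443022, 'cy': 208.13760661944653, 'rvec': array([ 2.12607542, -2.14565708,  0.20774183]), 'tvec': array([0.25305361, 0.52901423, 1.13091882])} 0.996016156462585
{'fovy': 67.22485337671947, 'cx': 279.5283394449796, 'cy': 208.98539944332867, 'hand_eye': array([[ 4.82099336e-04, -9.63021488e-01, -2.69424165e-01,
         6.96065240e-02],
       [ 9.99999806e-01,  3.58147138e-04,  5.09218812e-04,
         3.00552508e-04],
       [-3.93895165e-04, -2.69424358e-01,  9.63021474e-01,
        -1.43248206e-01],
       [ 0.00000000e+00,  0.00000000e+00,  0.00000000e+00,
         1.00000000e+00]])}
{'time': 0.1, 'joint_pos': array([-1.44499715e+00,  5.33149805e-02,  1.61410974e+00, -6.75435750e-06,
        1.47596958e+00, -1.19000535e-01]), 'joint_vel': array([-0.0007354 , -0.00147184, -0.00439215,  0.00076115, -0.00071387,
        0.00073164]), 'joint_efforts': array([ 1.20419998e-03, -3.94900775e+01, -3.71360815e+01, -2.07227259e-05,
        3.96690506e-03,  5.24382617e-07]), 'tool_pos': array([ 0.15140688, -0.6058319 ,  0.23019902]), 'tool_rot': array([-9.00809339e-04,  9.92518043e-01,  1.22094729e-01, -6.42388848e-06]), 'contact_force': array([ 0.09773816,  0.49376222, -0.04092254]), 'ft_torque': array([-0.02030947, -0.01374357, -0.03470428]), 'grasp_force': 0.0, 'gripper_width': 1.002142243264561}
```

View pics/scene0.png

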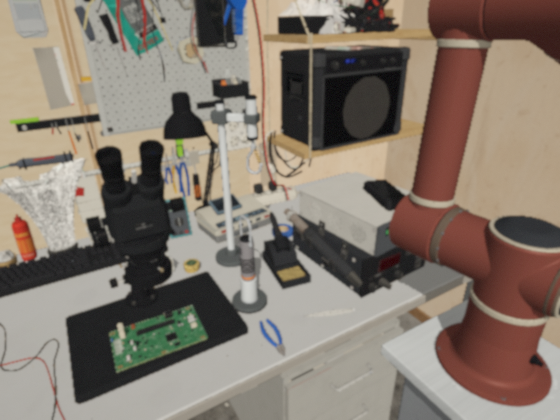

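View pics/top0.png

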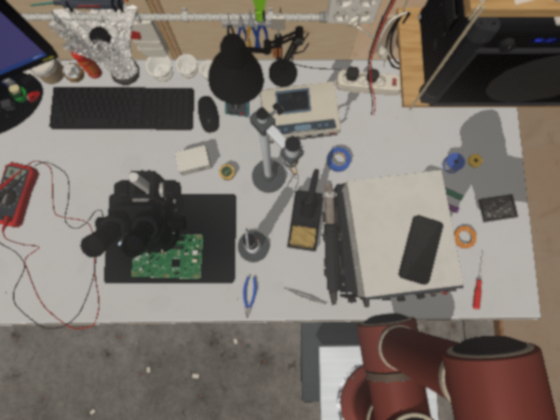

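The scene view shows the driver in its holster at about (248,275), the stand's foot at (230,257), its housing at (251,118) and the hook at (253,155). In the top view the holster is at (252,245), the stand foot at (268,177) and the housing at (290,150).

```bash
python3 - <<'E'
from h import *
s=np.load('scene0.npz');t=np.load('top0.npz')
a=cv2.resize(s['im'][95:215,215:285],None,fx=5,fy=5,interpolation=2)
b=cv2.resize(s['im'][220:320,210:290],None,fx=5,fy=5,interpolation=2)
cv2.imwrite('pics/crop1.png',np.hstack([cv2.copyMakeBorder(x,0,600-x.shape[0],0,0,0) for x in(a,b)])[:,:,::-1])
for n,D in(('s',s),('t',t)):
  P=D['P']
  # height clusters
  for nm,lo,hi in(('holster/driver',(.3,-.1),(.75,.5)),):
    pass
  pix={'s':[(248,292),(248,270),(248,245),(230,257),(228,180),(251,118),(251,130),(253,155),(250,105),(235,118)],'t':[(252,245),(245,252),(262,252),(268,177),(260,185),(290,150),(262,117),(278,135),(292,175)]}[n]
  for u,v in pix: print(n,u,v,np.round(P[v,u],3))
E
```

```text
s 248 292 [0.413 0.356 0.045]
s 248 270 [0.414 0.352 0.108]
s 248 245 [0.412 0.348 0.178]
s 230 257 [0.623 0.312 0.015]
s 228 180 [0.632 0.295 0.255]
s 251 118 [0.557 0.253 0.433]
s 251 130 [0.562 0.252 0.403]
s 253 155 [1.03  0.017 0.166]
s 250 105 [0.563 0.252 0.464]
s 235 118 [0.598 0.278 0.429]
t 252 245 [0.415 0.335 0.185]
t 245 252 [0.411 0.366 0.012]
t 262 252 [0.411 0.318 0.012]
t 268 177 [0.624 0.299 0.038]
t 260 185 [0.606 0.324 0.016]
t 290 150 [0.559 0.248 0.485]
t 262 117 [0.628 0.299 0.471]
t 278 135 [0.604 0.269 0.438]
t 292 175 [0.564 0.238 0.289]
```

View pics/crop1.png

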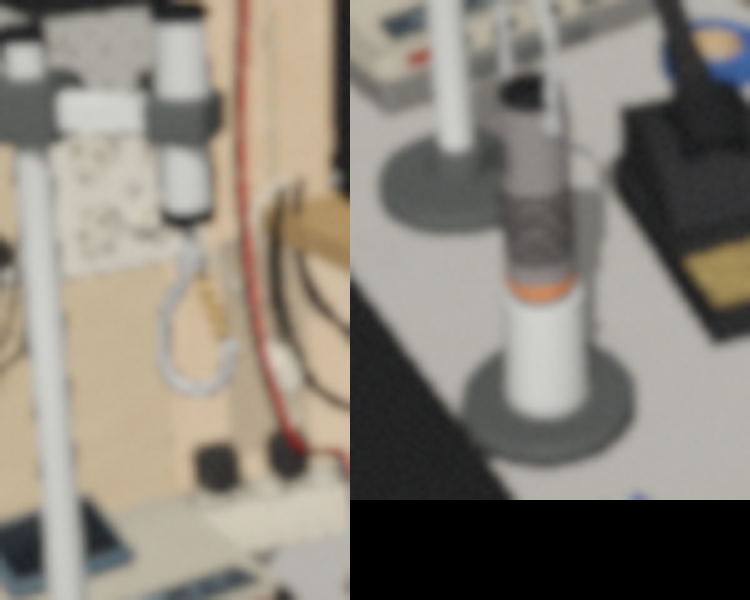

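```bash
cat >> h.py <<'E'
from scipy.optimize import least_squares
def circ(Q,r,c0):
    f=lambda c:np.hypot(*(Q[:,:2]-c).T)-r
    o=least_squares(f,c0,loss='soft_l1',f_scale=.002); return o.x,np.median(np.abs(o.fun)),len(Q)
def sel(P,c,rad,z0,z1): 
    Q=P.reshape(-1,3); Q=Q[np.isfinite(Q).all(1)]
    return Q[(np.hypot(*(Q[:,:2]-c).T)<rad)&(Q[:,2]>z0)&(Q[:,2]<z1)]
E
python3 - <<'E'
from h import *
s=np.load('scene0.npz');t=np.load('top0.npz')
for n,D in(('s',s),('t',t)):
  P=D['P']
  for nm,c,rad,z0,z1,r in(('column',(.635,.295),.03,.03,.4,.0105),('housing',(.568,.248),.03,.385,.42,.015),('housing2',(.568,.248),.03,.445,.48,.015),('drv',(.42,.345),.03,.14,.165,.0175),('tube',(.42,.345),.03,.02,.07,.0205),('drvlow',(.42,.345),.03,.085,.13,.0175)):
    Q=sel(P,c,rad,z0,z1)
    if len(Q)>5: print(n,nm,circ(Q,r,c))
  Q=sel(P,(.42,.345),.045,.009,.0145); print('foot',cv2.minEnclosingCircle(Q[:,:2].astype(np.float32)))
  Q=sel(P,(.635,.295),.055,.013,.019); print('sfoot',cv2.minEnclosingCircle(Q[:,:2].astype(np.float32)))
  Q=sel(P,(.42,.345),.04,.185,.24); print('bail',np.round(Q[np.argsort(Q[:,2])],3).tolist())
  Q=sel(P,(.56,.248),.035,.27,.37); print('hook',np.round(Q[np.argsort(Q[:,2])],3)[::6].tolist())
E
```

```text
s column (array([0.63824764, 0.30175073]), np.float64(0.0009161013545388235), 964)
s housing (array([0.57540368, 0.24424241]), np.float64(0.0008467325441389659), 156)
s housing2 (array([0.57552337, 0.24449847]), np.float64(0.0008252405708348252), 164)
s drv (array([0.43113658, 0.34622086]), np.float64(0.0006545241652806712), 135)
s tube (array([0.43134054, 0.34644731]), np.float64(0.0006938879302357051), 266)
s drvlow (array([0.43134171, 0.34644305]), np.float64(0.0006429866708401177), 220)
foot ((0.4251222014427185, 0.3462294042110443), 0.0442887507379055)
sfoot ((0.6355740427970886, 0.3019113838672638), 0.05095817148685455)
bail [[0.421, 0.357, 0.185], [0.414, 0.347, 0.185], [0.419, 0.355, 0.185], [0.417, 0.353, 0.186], [0.415, 0.35, 0.186], [0.415, 0.352, 0.186], [0.42, 0.36, 0.186], [0.418, 0.348, 0.186], [0.432, 0.362, 0.186], [0.426, 0.362, 0.187], [0.421, 0.356, 0.187], [0.41, 0.347, 0.187], [0.424, 0.36, 0.187], [0.408, 0.345, 0.187], [0.422, 0.359, 0.188], [0.419, 0.337, 0.188], [0.416, 0.351, 0.188], [0.427, 0.359, 0.188], [0.453, 0.349, 0.188], [0.413, 0.348, 0.189], [0.41
[... 7232 characters left out ...]
 0.354, 0.197], [0.405, 0.342, 0.197], [0.407, 0.339, 0.199], [0.447, 0.344, 0.205], [0.449, 0.343, 0.209], [0.405, 0.34, 0.222], [0.405, 0.342, 0.225], [0.407, 0.344, 0.231], [0.407, 0.341, 0.231], [0.407, 0.339, 0.231], [0.449, 0.344, 0.232], [0.448, 0.346, 0.234], [0.409, 0.343, 0.236], [0.408, 0.341, 0.237], [0.41, 0.341, 0.24], [0.445, 0.343, 0.24]]
hook [[0.574, 0.25, 0.284], [0.576, 0.243, 0.288], [0.568, 0.245, 0.289], [0.566, 0.238, 0.29], [0.577, 0.252, 0.291], [0.577, 0.25, 0.293], [0.579, 0.25, 0.295], [0.581, 0.254, 0.302], [0.556, 0.232, 0.311], [0.557, 0.226, 0.313], [0.561, 0.23, 0.318], [0.557, 0.237, 0.323], [0.564, 0.231, 0.329], [0.56, 0.24, 0.337], [0.562, 0.242, 0.346]]
```

```bash
python3 - <<'E'
from h import *
for n in('scene','top'):
  D=np.load(n+'0.npz');P=D['P']; T=D['T']
  print(n,'campos',T[:3,3].round(3),'fwd',T[:3,2].round(3))
  Q=P.reshape(-1,3);Q=Q[(abs(Q[:,2]-.24)<.012)&(Q[:,0]<.7)&(Q[:,0]>.2)&(abs(Q[:,1])<.25)]
  print(len(Q),cv2.minAreaRect(Q[:,:2].astype(np.float32)),Q[:,:2].min(0),Q[:,:2].max(0))
  im=D['im']
  m=cv2.inRange(cv2.cvtColor(im,cv2.COLOR_RGB2HSV),(105,130,60),(125,255,255))
  k,l,s,c=cv2.connectedComponentsWithStats(m)
  for i in range(1,k):
    if s[i,4]>25: q=P[l==i]; print('blue',s[i],np.nanmedian(q,0).round(3))
im=np.load('top0.npz')['im'][215:275,215:290]; im2=np.load('top0.npz')['im'][105:200,240:320]
cv2.imwrite('pics/crop2.png',np.hstack([cv2.resize(im,(375,300),interpolation=2),cv2.resize(im2,(253,300),interpolation=2)])[:,:,::-1])
E
```

```text
scene campos [-0.287  0.672  0.649] fwd [ 0.784 -0.438 -0.439]
476 ((0.3209933936595917, -0.011422112584114075), (0.08177629858255386, 0.31860464811325073), 56.84761047363281) [ 0.20000919 -0.10591714] [0.47480782 0.09969782]
blue [224   0  22  34 418] [0.968 0.085 0.673]
blue [345  58  11   6  53] [ 0.756 -0.214  0.521]
blue [282 228  11   9  44] [0.653 0.091 0.016]
blue [268 321  13  22  36] [0.297 0.345 0.01 ]
blue [261 325  15  20  43] [0.292 0.371 0.009]
top campos [0.324 0.268 1.203] fwd [ 0.177 -0.017 -0.984]
1182 ((0.32288166880607605, -0.023059159517288208), (0.09667256474494934, 0.32973381876945496), 57.991943359375) [ 0.20036355 -0.11840385] [0.4765338  0.09485397]
blue [254  31   5  17  35] [0.992 0.327 0.151]
blue [534  38  22   5  86] [ 0.751 -0.212  0.522]
blue [38 53  8  6 26] [0.943 0.91  0.15 ]
blue [  0  57  37  18 176] [0.911 0.977 0.151]
blue [331 154  18  16  50] [0.66  0.088 0.017]
```

View pics/crop2.png

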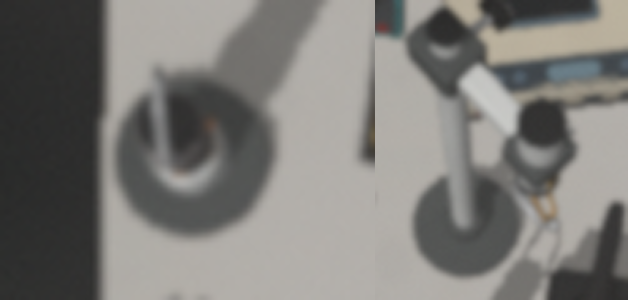

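The bail's bar (crop px about (160,70)–(165,160)) runs along world x, so the driver's x is nearly along ±y; the hook opens at yaw of about 42°. I'll go by the pictures here. Next, check the wrist feasibility for the tilted grasp.

```bash
python3 - <<'E'
from h import *
st=state();q=st['tool_rot'];j=st['joint_pos']
def tool(yaw,flip,tilt=40):
    c,s=np.cos(np.radians(tilt)),np.sin(np.radians(tilt))
    M=np.array([[c,0,s],[0,-1,0],[s,0,-c]])
    if flip: M=M@np.diag([-1,-1,1])
    return R.from_euler('z',yaw,degrees=True).as_matrix()@M
Rs=R.from_quat([q[1],q[2],q[3],q[0]])
print((R.from_euler('ZYZYZ',[0]*0) if 0 else ''),Rs.as_matrix().round(3))
for nm,az,yaw in(('pick',32,95.5),('pick',32,-84.5),('hook',16,42.2),('hook',16,-137.8)):
  for flip in(0,1):
    for P in(1.5,1.8):
      F=R.from_euler('z',az,degrees=True)*R.from_euler('y',P)
      e=(F.inv()*R.from_matrix(tool(yaw,flip))).as_euler('ZYZ')
      print(nm,yaw,flip,P,'j4',e[0].round(2),'j5',e[1].round(2),'j6',((e[2]-np.pi/2+np.pi)%(2*np.pi)-np.pi).round(2))
F=R.from_euler('z',j[0])*R.from_euler('y',j[1]+j[2]); print((F.inv()*Rs).as_euler('ZYZ'))
E
```

```text
[[ 0.97   0.242 -0.   ]
 [ 0.242 -0.97   0.002]
 [ 0.    -0.002 -1.   ]]
pick 95.5 0 1.5 j4 0.63 j5 1.34 j6 0.41
pick 95.5 0 1.8 j4 0.7 j5 1.1 j6 0.21
pick 95.5 1 1.5 j4 0.63 j5 1.34 j6 -2.73
pick 95.5 1 1.8 j4 0.7 j5 1.1 j6 -2.93
pick -84.5 0 1.5 j4 -0.66 j5 1.92 j6 -2.82
pick -84.5 0 1.8 j4 -0.62 j5 1.68 j6 -2.64
pick -84.5 1 1.5 j4 -0.66 j5 1.92 j6 0.32
pick -84.5 1 1.8 j4 -0.62 j5 1.68 j6 0.5
hook 42.2 0 1.5 j4 0.34 j5 1.02 j6 1.03
hook 42.2 0 1.8 j4 0.43 j5 0.74 j6 0.88
hook 42.2 1 1.5 j4 0.34 j5 1.02 j6 -2.11
hook 42.2 1 1.8 j4 0.43 j5 0.74 j6 -2.26
hook -137.8 0 1.5 j4 -0.37 j5 2.25 j6 -2.17
hook -137.8 0 1.8 j4 -0.31 j5 1.97 j6 -2.06
hook -137.8 1 1.5 j4 -0.37 j5 2.25 j6 0.97
hook -137.8 1 1.8 j4 -0.31 j5 1.97 j6 1.09
[-6.75435750e-06  1.47596958e+00  1.45179579e+00]
```

```bash
cat >> h.py <<'E'
def tool(yaw,tilt=40):
    c,s=np.cos(np.radians(tilt)),np.sin(np.radians(tilt))
    return R.from_euler('z',yaw,degrees=True).as_matrix()@np.array([[c,0,s],[0,-1,0],[s,0,-c]])
def row(p0,R0,p1,R1):
    return (R0.T@(np.array(p1)-p0)/.025).round(2).tolist(), (np.degrees(R.from_matrix(R0.T@R1).as_rotvec())/8).round(2).tolist()
def cur():
    s=state();q=s['tool_rot'];return np.array(s['tool_pos']),R.from_quat([q[1],q[2],q[3],q[0]]).as_matrix(),s
E
python3 - <<'E'
from h import *
p,M,s=cur()
print(row(p,M,(.42,-.25,.50),tool(50,0)))
P=np.load('top0.npz')['P'].reshape(-1,3)
for y0 in np.arange(.1,.34,.03): 
  q=P[(P[:,0]>.36)&(P[:,0]<.5)&(P[:,1]>y0)&(P[:,1]<y0+.03)]; print(y0.round(2),np.nanmax(q[:,2]).round(3))
E
```

```text
([13.88, -11.22, -10.77], [-0.01, -0.01, -4.5])
0.1 0.162
0.13 0.141
0.16 0.08
0.19 0.081
0.22 0.038
0.25 0.006
0.28 0.019
0.31 0.231
0.34 0.248
```

Emit:
jog_arm(
  targets=[
    [[0, 0, -5], [0, 0, 0], 100],
    [[0, 0, -10], [0, 0, 0], 100],
    [[14, -11, -11], [0, 0, -4.5], 100],
    [[14, -11, -11], [0, 0, -4.5], 100],
    [[14, -11, -11], [0, 0, -4.5], 100],
    [[14, -11, -11], [0, 0, -4.5], 100],
    [[14, -11, -11], [0, 0, -4.5], 100],
    [[14, -11, -11], [0, 0, -4.5], 100],
  ],
)

```text
time: 1.1
tool_pos: [0.3701, -0.3239, 0.4762]
tool_rot: [-0.0, 0.906, 0.423, 0.0]
contact_force: [0.7, -1.1, -0.7]
gripper_width: 1.0
grasp_force: 0.0
```

```bash
python3 - <<'E'
from h import *
p,M,s=cur();print(p,s['joint_pos'].round(2))
R1=tool(95);z=R1[:,2];G=np.array([.4297,.345,.120])
print(row(p,M,(.45,.0,.48),tool(75,20)));print(G-.15*z,row(p,M,G-.15*z,R1))
E
```

```text
[ 0.37008734 -0.32385752  0.47621744] [-0.87 -0.29  1.53  0.    1.9  -0.17]
([11.98, -5.88, -0.15], [0.54, 2.46, -3.09])
[0.43810339 0.24894876 0.23490667] ([19.3, -12.64, 9.66], [1.96, 4.73, -5.39])
```

Emit:
jog_arm(
  targets=[
    [[12, -6, 0], [0.5, 2.5, -3], 100],
    [[12, -6, 0], [0.5, 2.5, -3], 100],
    [[12, -6, 0], [0.5, 2.5, -3], 100],
    [[12, -6, 0], [0.5, 2.5, -3], 100],
    [[12, -6, 0], [0.5, 2.5, -3], 100],
    [[12, -6, 0], [0.5, 2.5, -3], 100],
    [[12, -6, 0], [0.5, 2.5, -3], 100],
  ],
)

```text
time: 1.98
tool_pos: [0.4469, 0.002, 0.4758]
tool_rot: [-0.104, 0.784, 0.596, 0.141]
contact_force: [0.2, -0.2, -0.9]
gripper_width: 0.997
grasp_force: 0.0
```

```bash
python3 - <<'E'
from h import *
p,M,s=cur();print(p,s['joint_pos'].round(2))
R1=tool(95);z=R1[:,2];G=np.array([.4297,.345,.120])
print(row(p,M,G-.17*z,R1))
E
```

```text
[0.4469027  0.00204794 0.47580436] [-0.39 -0.44  1.67  0.38  1.93  0.01]
([5.27, -2.85, 11.54], [1.33, 2.45, -2.22])
```

Emit:
jog_arm(
  targets=[
    [[3, -2, 4], [0.7, 1.2, -1.1], 100],
    [[5.3, -2.85, 8], [1.3, 2.4, -2.2], 100],
    [[5.3, -2.85, 11.5], [1.3, 2.4, -2.2], 100],
    [[5.3, -2.85, 11.5], [1.3, 2.4, -2.2], 100],
    [[5.3, -2.85, 11.5], [1.3, 2.4, -2.2], 100],
    [[5.3, -2.85, 11.5], [1.3, 2.4, -2.2], 100],
    [[5.3, -2.85, 11.5], [1.3, 2.4, -2.2], 100],
    [[5.3, -2.85, 11.5], [1.3, 2.4, -2.2], 100],
  ],
)

```text
time: 2.98
tool_pos: [0.442, 0.234, 0.254]
tool_rot: [-0.247, 0.638, 0.691, 0.231]
contact_force: [0.6, -0.5, 0.9]
gripper_width: 1.001
grasp_force: 0.0
```

```bash
python3 - <<'E'
from h import *
p,M,s=cur();print(p,s['joint_pos'].round(2),M[:,2])
im,d,P,K,T=snap('wrist'); cv2.imwrite('pics/w1.png',im[:,:,::-1]); np.savez('w1.npz',im=im,d=d,P=P,K=K,T=T)
for nm,z0,z1,r in(('drv',.13,.185,.0175),('low',.085,.13,.0175)):
  print(nm,circ(sel(P,(.43,.345),.03,z0,z1),r,(.43,.345)))
Q=sel(P,(.43,.345),.04,.205,.232); A=Q[Q[:,0]<.43];B=Q[Q[:,0]>.43]; print('legs',len(A),len(B),np.median(A,0),np.median(B,0))
Q=sel(P,(.43,.345),.03,.237,.26); print('bar',len(Q),np.median(Q,0),Q.min(0),Q.max(0))
R1=tool(95);z=R1[:,2];G=np.array([.4297,.345,.120])
print(row(p,M,G+.019*z,R1))
E
```

```text
[0.44197902 0.23399752 0.25402596] [-0.04 -0.34  2.03  0.69  1.55 -0.17] [-0.0464215   0.63529414 -0.77087379]
drv (array([0.43015249, 0.34476009]), np.float64(0.00029374050185952336), 1231)
low (array([0.43015613, 0.34485603]), np.float64(0.00019517229070867975), 547)
legs 158 156 [0.40983724 0.34051073 0.2196569 ] [0.4510363  0.34453988 0.22010119]
bar 481 [0.42985288 0.34311548 0.24482781] [0.41040935 0.33974222 0.23701575] [0.44940512 0.34794426 0.24765356]
([0.03, -0.17, 7.74], [0.07, 0.05, -0.03])
```

View pics/w1.png

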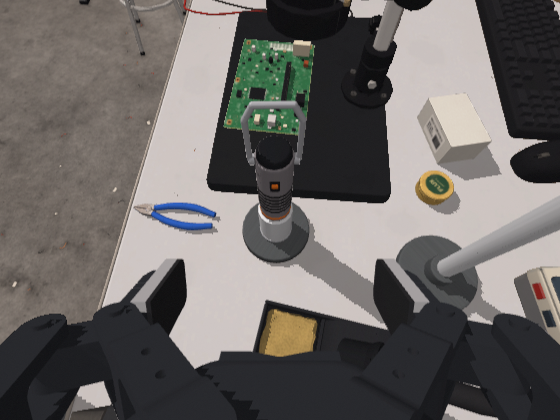

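The driver stands at (275,190) px with the bail between (250,105) and (302,105), and the open fingers line up with it; the cutters and tin are clear. Approach along tool z.

Emit:
jog_arm(
  targets=[
    [[0, -0.15, 2], [0.05, 0.05, -0.05], 100],
    [[0, -0.15, 4], [0.05, 0.05, -0.05], 100],
    [[0, -0.15, 5.5], [0.05, 0.05, -0.05], 100],
    [[0, -0.15, 6.5], [0.05, 0.05, -0.05], 100],
    [[0, -0.15, 7.2], [0.05, 0.05, -0.05], 100],
    [[0, -0.15, 7.7], [0.05, 0.05, -0.05], 100],
    [[0, -0.15, 7.7], [0.05, 0.05, -0.05], 100],
  ],
)

```text
time: 3.9
tool_pos: [0.4272, 0.3571, 0.1035]
tool_rot: [-0.252, 0.634, 0.694, 0.231]
contact_force: [0.0, 0.3, -0.1]
gripper_width: 0.999
grasp_force: 0.0
```

```bash
python3 - <<'E'
from h import *
p,M,s=cur();print(p,s['joint_pos'].round(2))
R1=tool(95.6);z=R1[:,2];G=np.array([.4302,.3448,.120])
print(row(p,M,G+.019*z,R1))
E
```

```text
[0.42722738 0.35706323 0.10346908] [ 0.23 -0.09  2.1   0.77  1.16 -0.2 ]
([0.04, 0.07, -0.07], [0.04, 0.0, -0.04])
```

Emit:
jog_arm(
  targets=[
    [[0.04, 0.07, -0.07], [0.04, 0, -0.04], 100],
    [[0.04, 0.07, -0.07], [0.04, 0, -0.04], 0],
    [[0.04, 0.07, -0.07], [0.04, 0, -0.04], 0],
    [[0.04, 0.07, -0.07], [0.04, 0, -0.04], 0],
    [[0.04, 0.07, -0.07], [0.04, 0, -0.04], 0],
    [[0.04, 0.07, -0.07], [0.04, 0, -0.04], 0],
    [[0.04, 0.07, -0.07], [0.04, 0, -0.04], 0],
  ],
)

```text
time: 4.78
tool_pos: [0.4289, 0.3569, 0.1058]
tool_rot: [-0.254, 0.631, 0.696, 0.229]
contact_force: [-3.3, -4.1, 4.6]
gripper_width: 0.395
grasp_force: 59.5
```

```bash
python3 - <<'E'
from h import *
p,M,s=cur();print(p,s['contact_force'],s['gripper_width'],s['grasp_force'])
print('up .1m:',(M.T@[0,0,.1]/.025).round(2))
E
```

```text
[0.42885062 0.35691682 0.10584514] [-3.2669241  -4.10756389  4.58512273] 0.395354974349211 59.504855275154114
up .1m: [ 2.57 -0.   -3.06]
```

Emit:
jog_arm(
  targets=[
    [[0.65, 0, -0.76], [0, 0, 0], 0],
    [[1.3, 0, -1.53], [0, 0, 0], 0],
    [[1.95, 0, -2.3], [0, 0, 0], 0],
    [[2.57, 0, -3.06], [0, 0, 0], 0],
    [[2.57, 0, -3.06], [0, 0, 0], 0],
    [[2.57, 0, -3.06], [0, 0, 0], 0],
  ],
)

```text
time: 5.52
tool_pos: [0.4285, 0.3567, 0.2046]
tool_rot: [-0.254, 0.632, 0.696, 0.229]
contact_force: [0.1, -0.2, -3.5]
gripper_width: 0.393
grasp_force: 60.1
```

```bash
python3 - <<'E'
from h import *
p,M,s=cur();print(p,s['contact_force'],s['gripper_width'],s['grasp_force'],s['joint_pos'].round(2))
P=np.vstack([np.load('top0.npz')['P'].reshape(-1,3),np.load('scene0.npz')['P'].reshape(-1,3)])
print('x:',np.arange(.3,.64,.04).round(2))
for y in np.arange(.30,-.02,-.03):
  print(y.round(2),[ (lambda q: round(float(np.nanpercentile(q[:,2],95)),2) if len(q) else -1)(P[(abs(P[:,0]-x)<.02)&(abs(P[:,1]-y)<.015)]) for x in np.arange(.3,.64,.04)])
E
```

```text
[0.42854049 0.35670043 0.2046373 ] [ 0.10110784 -0.15899663 -3.522809  ] 0.39339837524947346 60.07066369056702 [ 0.22 -0.23  2.03  0.72  1.31 -0.06]
x: [0.3  0.34 0.38 0.42 0.46 0.5  0.54 0.58 0.62]
0.3 [0.0, 0.0, 0.0, 0.01, 0.01, 0.0, 0.0, 0.02, 0.47]
0.27 [0.0, 0.0, 0.0, 0.0, 0.0, 0.0, 0.0, 0.47, 0.45]
0.24 [0.01, 0.0, 0.0, 0.03, 0.03, 0.05, 0.47, 0.49, 0.01]
0.21 [0.01, 0.0, 0.0, 0.03, 0.02, 0.08, 0.09, 0.44, 0.0]
0.18 [0.0, 0.0, 0.0, 0.03, 0.02, 0.09, 0.1, 0.12, 0.13]
0.15 [0.09, 0.1, 0.11, 0.13, 0.13, 0.14, 0.15, 0.15, 0.12]
0.12 [0.1, 0.13, 0.12, 0.14, 0.15, 0.14, 0.15, 0.15, 0.0]
0.09 [0.12, 0.19, 0.2, 0.2, 0.2, 0.2, 0.2, 0.2, 0.0]
0.06 [0.2, 0.2, 0.2, 0.2, 0.2, 0.2, 0.2, 0.2, 0.0]
0.03 [0.2, 0.2, 0.2, 0.2, 0.2, 0.2, 0.2, 0.2, 0.0]
0.0 [0.2, 0.22, 0.2, 0.2, 0.2, 0.2, 0.2, 0.2, 0.0]
```

```bash
python3 - <<'E'
from h import *
for n in('top','scene'):
  P=np.load(n+'0.npz')['P'].reshape(-1,3)
  h=np.array([.741,.672]);H=np.array([.5741,.2433])
  Q=P[(P[:,2]>.03)&(P[:,2]<.25)]
  for a in np.arange(-.1,.01,.01):
    c=H+a*h; r=np.hypot(*(Q[:,:2]-c).T); 
    print(n,a.round(3),c.round(3),[ (round(float(Q[r<k,2].max()),3) if (r<k).any() else 0) for k in(.006,.012,.02,.03,.04)])
p,M,s=cur()
yaw=95.6; R0=tool(yaw); print('rot err',np.degrees(R.from_matrix(R0.T@M).as_rotvec()))
im,d,P,K,T=snap('scene'); cv2.imwrite('pics/s2.png',im[:,:,::-1])
Q=sel(P,(.43,.345),.04,.29,.33);A=Q[Q[:,0]<.43];B=Q[Q[:,0]>.43];print('legs',np.median(A,0),np.median(B,0))
Q=sel(P,(.43,.345),.04,.325,.36);print('bar',np.median(Q[Q[:,2]>.337],0),Q[:,2].max());print(circ(sel(P,(.43,.345),.04,.24,.27),.0175,(.43,.345)),circ(sel(P,(.43,.345),.03,.18,.2),.0175,(.43,.345)))
E
```

```text
top -0.1 [0.5   0.176] [0.079, 0.084, 0.093, 0.129, 0.143]
top -0.09 [0.507 0.183] [0.085, 0.093, 0.103, 0.118, 0.142]
top -0.08 [0.515 0.19 ] [0.093, 0.103, 0.103, 0.103, 0.121]
top -0.07 [0.522 0.196] [0.099, 0.103, 0.103, 0.103, 0.103]
top -0.06 [0.53  0.203] [0.095, 0.099, 0.103, 0.103, 0.107]
top -0.05 [0.537 0.21 ] [0.089, 0.095, 0.099, 0.103, 0.107]
top -0.04 [0.544 0.216] [0.072, 0.084, 0.095, 0.099, 0.107]
top -0.03 [0.552 0.223] [0.068, 0.073, 0.083, 0.095, 0.102]
top -0.02 [0.559 0.23 ] [0, 0.068, 0.07, 0.083, 0.095]
top -0.01 [0.567 0.237] [0, 0, 0.067, 0.072, 0.083]
top -0.0 [0.574 0.243] [0, 0, 0, 0.067, 0.072]
scene -0.1 [0.5   0.176] [0.068, 0.077, 0.118, 0.138, 0.142]
scene -0.09 [0.507 0.183] [0.082, 0.09, 0.096, 0.12, 0.141]
scene -0.08 [0.515 0.19 ] [0.091, 0.096, 0.1, 0.1, 0.133]
scene -0.07 [0.522 0.196] [0.096, 0.1, 0.1, 0.1, 0.117]
scene -0.06 [0.53  0.203] [0.096, 0.1, 0.1, 0.1, 0.103]
scene -0.05 [0.537 0.21 ] [0.094, 0.096, 0.1, 0.1, 0.103]
scene -0.04 [0.544 0.216] [0.083, 0.092, 0.096, 0.1, 0.107]
scene -0.03 [0.552 0.223] [0.07, 0.071, 0.089, 0.096, 0.103]
scene -0.02 [0.559 0.23 ] [0.052, 0.07, 0.071, 0.089, 0.098]
scene -0.01 [0.567 0.237] [0, 0, 0.069, 0.071, 0.089]
scene -0.0 [0.574 0.243] [0, 0, 0, 0.069, 0.071]
rot err [ 0.06753971 -0.05323148  0.06048454]
legs [0.41298065 0.34595396 0.29442024] [0.44881903 0.3487801  0.29400164]
bar [0.42456101 0.34763775 0.34332585] 0.34547667745720295
(array([0.42699886, 0.33979569]), np.float64(0.0053610069073578084), 314) (array([0.43178575, 0.3462229 ]), np.float64(0.0007240492347449778), 106)
```

```bash
cat >> h.py <<'E'
HK=np.array([.5741,.2433]);HY=42.3
def hookT(a,zb,lat=0,yaw=HY):
    h=np.array([np.cos(np.radians(HY)),np.sin(np.radians(HY))]); n=np.array([-h[1],h[0]])
    M=tool(yaw); return np.r_[HK+a*h+lat*n,zb-.1226]+.019*M[:,2],M
E
python3 - <<'E'
from h import *
p,M,s=cur()
for k in (-.06,-.042): print(row(p,M,*hookT(k,.342)))
E
```

```text
([-4.74, 3.83, -4.03], [-4.29, 0.02, 5.09])
([-4.41, 4.41, -3.76], [-4.29, 0.02, 5.09])
```

Emit:
jog_arm(
  targets=[
    [[-0.3, 0.3, -0.3], [-0.6, 0, 0.75], 0],
    [[-0.9, 0.9, -0.75], [-1.3, 0, 1.5], 0],
    [[-1.8, 1.8, -1.5], [-2, 0, 2.4], 0],
    [[-2.7, 2.7, -2.25], [-2.7, 0, 3.2], 0],
    [[-3.5, 3.5, -3], [-3.4, 0, 4], 0],
    [[-4.1, 4.1, -3.5], [-4, 0, 4.7], 0],
    [[-4.4, 4.4, -3.75], [-4.3, 0, 5.1], 0],
    [[-4.4, 4.4, -3.75], [-4.3, 0, 5.1], 0],
  ],
)

```text
time: 6.58
tool_pos: [0.5515, 0.2238, 0.2044]
tool_rot: [-0.123, 0.877, 0.339, 0.318]
contact_force: [0.8, 0.4, -2.8]
gripper_width: 0.402
grasp_force: 60.4
```

```bash
python3 - <<'E'
from h import *
p,M,s=cur();print(p,s['contact_force'].round(1),s['joint_pos'].round(2))
for a,z in ((-.042,.342),(-.042,.3245),(0,.3245)): print(row(p,M,*hookT(a,z)))
for n in('scene','top'):
  im,d,P,K,T=snap(n); np.savez(f'{n}3.npz',im=im,d=d,P=P,K=K,T=T)
  print(n,'housing',circ(sel(P,HK,.03,.44,.48),.015,HK))
  h=np.array([.7396,.673]);c=HK-.042*h
  Q=sel(P,HK-.02*h,.06,.28,.375); L=np.c_[(Q[:,:2]-HK)@h,(Q[:,:2]-HK)@[-.673,.7396],Q[:,2]]
  L=L[(L[:,0]<.03)]*1000; L=L[np.argsort(L[:,2])]
  print(np.round(L[::max(1,len(L)//45)]).astype(int).tolist())
a=np.load('scene3.npz')['im'][85:235,190:330];b=np.load('top3.npz')['im'][110:230,210:330]
cv2.imwrite('pics/c3.png',np.hstack([cv2.resize(a,(420,450),interpolation=2),cv2.resize(b,(380,450),interpolation=2)])[:,:,::-1])
E
```

```text
[0.55149014 0.22379699 0.2044398 ] [ 0.8  0.4 -2.8] [ 0.07 -0.37  2.14  0.55  0.87  0.65]
([0.01, 0.03, -0.01], [-0.0, 0.02, -0.01])
([-0.44, 0.03, 0.53], [-0.0, 0.02, -0.01])
([0.85, 0.03, 1.6], [-0.0, 0.02, -0.01])
scene housing (array([0.57514605, 0.24446246]), np.float64(0.0010179106051461584), 208)
[[-56, 1, 280], [-51, 12, 281], [-50, 8, 283], [-26, 10, 283], [-44, 15, 284], [-2, 6, 285], [-44, 14, 287], [-29, 13, 288], [-12, 3, 288], [12, 5, 289], [-1, 3, 290], [-40, 26, 291], [-45, 11, 291], [-49, 4, 292], [-39, 7, 292], [12, 5, 292], [-17, 7, 293], [-41, -18, 294], [-42, 24, 296], [-41, 22, 298], [-14, 6, 300], [-13, 4, 303], [18, -5, 305], [-20, 6, 306], [-20, 5, 309], [-39, 23, 311], [-39, -18, 313], [-39, -19, 316], [-39, -20, 318], [-14, -2, 320], [19, 5, 322], [-40, -18, 325], [-12, 5, 327], [-9, -3, 330], [-37, 21, 332], [-39, 19, 334], [-38, -16, 336], [6, 1, 338], [9, 6, 339], [6, 6, 342], [-41, 16, 344], [1, 5, 345], [-1, 9, 349], [1, 12, 352], [5, 8, 356], [-3, 7, 359], [2, 7, 364], [-2, 3, 371]]
top housing (array([0.57226164, 0.24248974]), np.float64(0.0009546141981463955), 164)
[[-30, 11, 280], [-45, 22, 281], [-51, 16, 281], [-28, 7, 283], [-59, 1, 284], [-44, 24, 285], [-57, 3, 286], [-52, 13, 286], [-3, 5, 287], [-31, -9, 288], [-40, -4, 288], [-52, -11, 288], [-9, 2, 289], [4, 2, 289], [-51, -2, 290], [7, 6, 290], [-40, -10, 290], [-46, -10, 290], [-5, 4, 291], [-55, 8, 291], [-52, 11, 291], [-29, -1, 291], [-31, 3, 291], [-50, 3, 292], [-45, -5, 292], [-39, 8, 292], [-53, 6, 292], [-31, 0, 293], [-49, 11, 293], [-79, -7, 294], [10, 2, 297], [-45, -19, 300], [15, 4, 307], [12, 4, 312], [-41, 24, 314], [-23, 4, 317], [-16, 7, 321], [-18, -4, 325], [-16, -2, 330], [-14, -4, 332], [-40, -3, 338], [-41, 16, 340], [-44, 7, 341], [-40, -11, 342], [-42, -6, 343], [-43, 12, 344], [-43, 0, 346]]
```

View pics/c3.png

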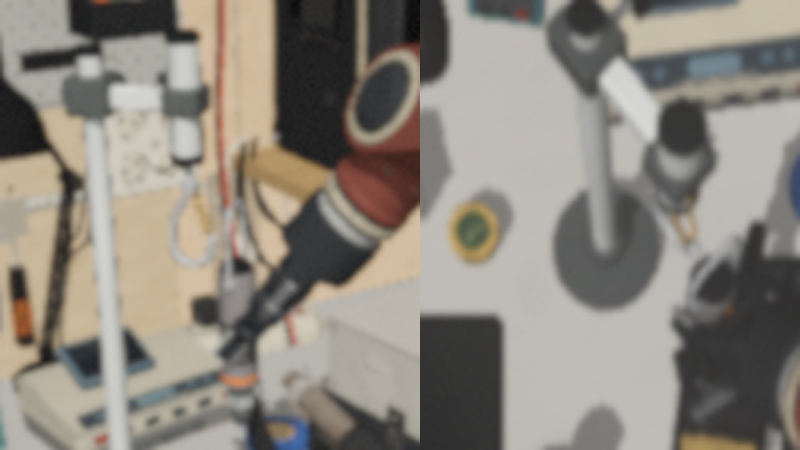

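The bail (scene crop about (235,215)) sits in front of the hook opening (190,225) at the right height, sideways within 3 mm. Now lower to entry height and insert.

Emit:
jog_arm(
  targets=[
    [[-0.44, 0.05, 0.53], [0, 0, 0], 0],
    [[-0.44, 0.05, 0.53], [0, 0, 0], 0],
    [[-0.1, 0.05, 0.8], [0, 0, 0], 0],
    [[0.2, 0.05, 1.07], [0, 0, 0], 0],
    [[0.5, 0.05, 1.33], [0, 0, 0], 0],
    [[0.85, 0.05, 1.6], [0, 0, 0], 0],
    [[0.85, 0.05, 1.6], [0, 0, 0], 0],
    [[0.85, 0.05, 1.6], [0, 0, 0], 0],
  ],
)

```text
time: 7.68
tool_pos: [0.5843, 0.2511, 0.1893]
tool_rot: [-0.123, 0.877, 0.339, 0.319]
contact_force: [-0.7, -2.1, -3.9]
gripper_width: 0.396
grasp_force: 60.6
```

```bash
python3 - <<'E'
from h import *
p,M,s=cur();print(p,s['contact_force'].round(1))
for a,z in ((0,.3245),(0.001,.2935),(0.001,.2915)): print(row(p,M,*hookT(a,z)))
h=np.array([.7396,.673])
for n in('scene','top'):
  im,d,P,K,T=snap(n); np.savez(f'{n}4.npz',im=im,d=d,P=P,K=K,T=T)
  Q=sel(P,HK,.04,.283,.375); L=np.c_[(Q[:,:2]-HK)@h,(Q[:,:2]-HK)@[-.673,.7396],Q[:,2]]*1000
  L=L[np.argsort(L[:,2])]
  print(np.round(L[::max(1,len(L)//45)]).astype(int).tolist())
E
```

```text
[0.58434189 0.25112956 0.18926223] [-0.7 -2.1 -3.9]
([-0.07, -0.04, 0.04], [0.01, 0.0, 0.0])
([-0.83, -0.05, 1.02], [0.01, 0.0, 0.0])
([-0.89, -0.05, 1.08], [0.01, 0.0, 0.0])
[[-38, 13, 283], [4, 20, 285], [-2, 6, 285], [4, 4, 287], [-13, 4, 289], [8, 3, 289], [1, 20, 290], [-5, 6, 291], [15, 4, 292], [18, 4, 294], [-18, 4, 294], [21, 3, 296], [15, 5, 297], [15, 3, 299], [2, -21, 301], [3, -18, 302], [-18, 3, 302], [-21, 1, 305], [-19, 5, 306], [3, -18, 307], [6, 19, 309], [15, 2, 310], [5, 20, 312], [-16, 3, 313], [14, 5, 314], [2, -17, 316], [16, 7, 317], [14, 3, 319], [2, 14, 321], [2, 19, 323], [1, -15, 325], [2, -10, 327], [0, 10, 328], [15, 7, 329], [11, 3, 330], [4, 5, 331], [4, -1, 335], [12, 6, 337], [10, 5, 339], [10, 4, 341], [-1, 10, 344], [-4, 3, 347], [-5, 5, 351], [-1, 10, 352], [-1, 9, 354], [-5, -2, 357], [5, 7, 359], [3, 6, 361], [2, 7, 364], [-2, 2, 368]]
[[-2, -21, 283], [-2, 4, 285], [-5, 1, 286], [4, 5, 287], [1, 5, 287], [2, 0, 288], [1, 2, 289], [2, 4, 289], [-6, 5, 289], [-3, -1, 289], [-9, -1, 290], [-2, -21, 291], [-2, 1, 292], [-13, -1, 292], [-13, 6, 292], [-3, 21, 293], [-15, 4, 294], [11, 5, 296], [-14, 3, 297], [-16, 2, 300], [-1, 22, 302], [12, 3, 303], [14, 5, 304], [0, 22, 307], [-2, 20, 309], [-25, 3, 310], [-19, 3, 311], [14, 5, 312], [-21, 5, 312], [-23, 0, 313], [-2, 20, 314], [-21, 2, 314], [-3, 18, 315], [-23, 4, 317], [1, 17, 318], [6, 7, 320], [-1, 17, 323], [12, 5, 324], [15, 5, 324], [2, 14, 325], [-2, 8, 326], [1, 11, 327], [15, 4, 329], [1, 9, 329], [-2, 12, 330], [-1, 8, 341], [-8, 9, 351]]
```

Emit:
jog_arm(
  targets=[
    [[-0.25, -0.02, 0.3], [0, 0, 0], 0],
    [[-0.5, -0.04, 0.6], [0, 0, 0], 0],
    [[-0.7, -0.04, 0.83], [0, 0, 0], 0],
    [[-0.85, -0.04, 1.03], [0, 0, 0], 0],
    [[-0.85, -0.04, 1.03], [0, 0, 0], 0],
    [[-0.85, -0.04, 1.03], [0, 0, 0], 0],
  ],
)

```text
time: 8.52
tool_pos: [0.5842, 0.252, 0.1564]
tool_rot: [-0.122, 0.876, 0.339, 0.32]
contact_force: [0.7, -0.4, -2.2]
gripper_width: 0.396
grasp_force: 60.4
```

```bash
python3 - <<'E'
from h import *
p,M,s=cur();print(p,s['contact_force'].round(1))
for a,z in ((0.001,.2915),(0.001,.2765)): print(row(p,M,*hookT(a,z)))
h=np.array([.7396,.673])
for n in('scene','top'):
  im,d,P,K,T=snap(n); np.savez(f'{n}5.npz',im=im,d=d,P=P,K=K,T=T)
  Q=sel(P,HK,.04,.273,.375); L=np.c_[(Q[:,:2]-HK)@h,(Q[:,:2]-HK)@[-.673,.7396],Q[:,2]]*1000
  L=L[np.argsort(L[:,2])]
  print(np.round(L[::max(1,len(L)//40)]).astype(int).tolist())
  m=cv2.inRange(cv2.cvtColor(im,cv2.COLOR_RGB2HSV),(12,70,60),(30,255,255)); q=P[(m>0)&(np.linalg.norm(P-[*HK,.33],axis=2)<.05)]
  if len(q): print('gate',np.round(np.c_[(q[:,:2]-HK)@h,q[:,2]]*1000).astype(int).tolist())
a=np.load('scene5.npz')['im'][120:200,215:295]
cv2.imwrite('pics/c5.png',cv2.resize(a,(560,560),interpolation=2)[:,:,::-1])
E
```

```text
[0.58419546 0.25203462 0.15637254] [ 0.7 -0.4 -2.2]
([-0.06, -0.01, 0.06], [0.02, -0.0, 0.0])
([-0.44, -0.01, 0.52], [0.02, -0.0, 0.0])
[[4, -17, 273], [3, 24, 280], [4, 5, 285], [3, 15, 285], [4, 5, 287], [3, -16, 288], [-13, 5, 289], [-4, 4, 290], [-3, 7, 291], [14, 7, 292], [-13, 3, 294], [12, 4, 295], [2, -13, 295], [2, 15, 297], [-16, 5, 298], [20, 5, 300], [15, 3, 302], [16, 1, 304], [-20, 6, 306], [19, 7, 309], [-19, 4, 311], [-16, 4, 314], [15, 2, 316], [18, 0, 318], [-16, 1, 321], [19, 5, 322], [18, 8, 326], [15, 6, 328], [-12, -3, 330], [-9, -3, 333], [17, 2, 335], [8, 3, 336], [8, 3, 338], [5, 1, 341], [7, 4, 342], [7, 4, 344], [6, 6, 348], [-4, 10, 350], [-5, -1, 352], [5, 9, 354], [-3, 6, 356], [5, 8, 359], [1, 4, 361], [2, 7, 364], [-2, 3, 368], [-1, 6, 372]]
gate [[-4, 345], [-7, 346], [-6, 347], [-6, 342], [-6, 344], [-7, 341], [-5, 341], [-8, 341], [-8, 339], [-9, 337], [-8, 338], [-9, 335], [-7, 336], [-10, 335], [-9, 333], [-10, 333], [-10, 330], [-12, 330], [-11, 332], [-12, 327], [-11, 329], [-13, 329], [-13, 326], [-14, 327], [-11, 322], [-14, 322], [-11, 322], 
[... 327 characters left out ...]
92], [-2, 7, 292], [3, 9, 293], [5, 1, 293], [9, 3, 293], [-2, 1, 294], [1, 14, 294], [9, 0, 295], [-1, -12, 295], [2, 13, 295], [1, 8, 295], [1, 2, 296], [12, 4, 296], [-1, 0, 297], [10, 5, 297], [-1, 10, 297], [1, -1, 298], [-19, 5, 299], [14, 5, 301], [12, 4, 303], [-22, 5, 308], [14, 5, 311], [-24, -2, 312], [-20, 3, 313], [-25, 5, 315], [-23, 1, 317], [-23, 4, 317], [-19, 6, 318], [-19, 0, 319], [-19, -3, 320], [-18, -4, 323], [-17, 7, 325], [11, 5, 326], [-16, 7, 329], [-16, -3, 330], [-14, 8, 333], [-12, -5, 337], [-12, -2, 338], [-12, 6, 340], [-10, 7, 346], [-4, 8, 349]]
gate [[-11, 341], [-16, 330], [-13, 337], [-17, 328], [-14, 333], [-14, 329], [-17, 320], [-16, 329], [-17, 317]]
```

View pics/c5.png

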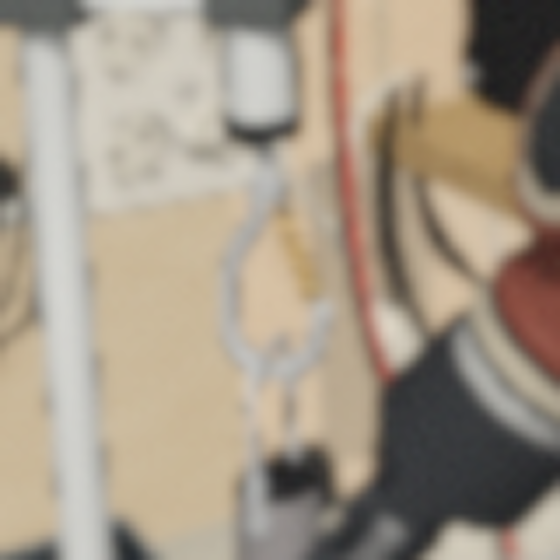

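The crop shows the bar in the hook's bowl at (270,360) and the brass gate shut down to the tip (310,295). Now the gentle tug.

Emit:
jog_arm(
  targets=[
    [[-0.07, 0, 0.09], [0, 0, 0], 0],
    [[-0.14, 0, 0.17], [0, 0, 0], 0],
    [[-0.2, 0, 0.25], [0, 0, 0], 0],
    [[-0.27, 0, 0.33], [0, 0, 0], 0],
    [[-0.34, 0, 0.41], [0, 0, 0], 0],
    [[-0.4, 0, 0.48], [0, 0, 0], 0],
    [[-0.44, 0, 0.52], [0, 0, 0], 0],
    [[-0.44, 0, 0.52], [0, 0, 0], 0],
  ],
)

```text
time: 9.62
tool_pos: [0.5844, 0.252, 0.1396]
tool_rot: [-0.122, 0.876, 0.339, 0.32]
contact_force: [0.4, 0.4, 3.7]
gripper_width: 0.396
grasp_force: 60.6
```

```bash
cat > chk.py <<'E'
from h import *
p,M,s=cur();print(p,s['contact_force'].round(1),s['grasp_force'])
for a,z in ((0.0,.2765),(0.0,.286)): print(row(p,M,*hookT(a,z)))
h=np.array([.7396,.673])
for n in('scene','top'):
  im,d,P,K,T=snap(n)
  Q=sel(P,HK,.04,.24,.375); L=np.c_[(Q[:,:2]-HK)@h,(Q[:,:2]-HK)@[-.673,.7396],Q[:,2]]*1000
  m=cv2.inRange(cv2.cvtColor(im,cv2.COLOR_RGB2HSV),(12,70,60),(30,255,255)); q=P[(m>0)&(np.linalg.norm(P-[*HK,.32],axis=2)<.06)]
  g=np.c_[(q[:,:2]-HK)@h,q[:,2]]*1000
  if len(q): print(n,'gate z',g[:,1].min().round(),g[:,1].max().round(),g[g[:,1].argmin()].round())
  t=L[(L[:,0]<-15)&(L[:,0]>-30)&(abs(L[:,1])<9)]; b=L[(L[:,0]>11)&(L[:,0]<22)&(abs(L[:,1])<9)]
  print('tip/lower z',np.percentile(t[:,2],[0,5]).round(),'back low',b[:,2].min().round(), 'under',L[(abs(L[:,0])<8)&(abs(L[:,1])<9)&(L[:,2]>265)][:,2].min().round())
  for sgn in(1,-1):
    e=L[(L[:,1]*sgn>14)&(abs(L[:,0])<12)]; print('leg top',e[:,2].max().round())
E
python3 chk.py
```

```text
[0.58440703 0.25197054 0.13963551] [0.4 0.4 3.7] 60.57518005371094
([-0.05, -0.02, -0.02], [0.02, -0.01, 0.0])
([0.2, -0.02, -0.31], [0.02, -0.01, 0.0])
scene gate z 301.0 334.0 [-15. 301.]
tip/lower z [278. 281.] back low 274.0 under 270.0
leg top 280.0
leg top 275.0
top gate z 304.0 330.0 [-18. 304.]
tip/lower z [278. 288.] back low 282.0 under 272.0
leg top 278.0
leg top 272.0
```

Emit:
jog_arm(
  targets=[
    [[-0.03, 0, 0.04], [0, 0, 0], 0],
    [[-0.05, 0, 0.06], [0, 0, 0], 0],
    [[-0.05, 0, 0.06], [0, 0, 0], 0],
    [[-0.05, 0, 0.06], [0, 0, 0], 0],
  ],
)

```text
time: 10.22
tool_pos: [0.5842, 0.2519, 0.1374]
tool_rot: [-0.122, 0.876, 0.339, 0.32]
contact_force: [-0.2, 1.3, 4.7]
gripper_width: 0.392
grasp_force: 60.6
```

```bash
python3 chk.py; python3 -c "
from h import *
f=[]
for i in range(6): f.append(state()['contact_force']); grab_frame('top')
print(np.mean(f,0))"
```

```text
[0.58424895 0.25192416 0.13740617] [-0.2  1.3  4.7] 60.57878494262695
([0.02, -0.02, -0.09], [0.02, -0.01, -0.0])
([0.26, -0.02, -0.38], [0.02, -0.01, -0.0])
scene gate z 299.0 331.0 [-15. 299.]
tip/lower z [276. 278.] back low 271.0 under 267.0
leg top 275.0
leg top 268.0
top gate z 302.0 321.0 [-18. 302.]
tip/lower z [276. 280.] back low 274.0 under 269.0
leg top 277.0
leg top 267.0
[0.28589656 0.46820569 5.27684503]
```

Emit:
jog_arm(
  targets=[
    [[0.07, 0, -0.08], [0, 0, 0], 0],
    [[0.13, 0, -0.16], [0, 0, 0], 0],
    [[0.19, 0, -0.23], [0, 0, 0], 0],
    [[0.25, 0, -0.3], [0, 0, 0], 0],
    [[0.29, 0, -0.35], [0, 0, 0], 0],
    [[0.32, 0, -0.38], [0, 0, 0], 0],
    [[0.32, 0, -0.38], [0, 0, 0], 0],
    [[0.32, 0, -0.38], [0, 0, 0], 0],
  ],
)

```text
time: 11.62
tool_pos: [0.5836, 0.2519, 0.149]
tool_rot: [-0.123, 0.877, 0.339, 0.319]
contact_force: [1.3, -0.4, 0.7]
gripper_width: 0.397
grasp_force: 60.8
```

```bash
python3 chk.py; python3 -c "
from h import *
f=[]
for i in range(8): f.append(state()['contact_force']); grab_frame('top')
print(np.mean(f,0),state()['time'],state()['ft_torque'])"
```

```text
[0.58362979 0.25194517 0.14899721] [ 1.3 -0.4  0.7] 60.782339572906494
([-0.27, -0.0, 0.28], [0.01, 0.0, -0.0])
([-0.02, -0.0, -0.01], [0.01, 0.0, -0.0])
scene gate z 310.0 341.0 [-15. 310.]
tip/lower z [287. 289.] back low 283.0 under 277.0
leg top 288.0
leg top 288.0
top gate z 311.0 339.0 [-18. 311.]
tip/lower z [289. 294.] back low 289.0 under 279.0
leg top 289.0
leg top 283.0
[ 0.33803812 -0.16391182  0.30494994] 12.125 [-0.16995255  0.23698042 -0.05648881]
```

Emit:
jog_arm(
  targets=[
    [[0.015, 0, -0.02], [0, 0, 0], 0],
    [[0.015, 0, -0.02], [0, 0, 0], 0],
    [[0.015, 0, -0.02], [0, 0, 0], 45],
    [[0.015, 0, -0.02], [0, 0, 0], 50],
    [[0.015, 0, -0.02], [0, 0, 0], 60],
    [[0.015, 0, -0.02], [0, 0, 0], 80],
    [[0.015, 0, -0.02], [0, 0, 0], 100],
    [[0.015, 0, -0.02], [0, 0, 0], 100],
  ],
)

```text
time: 13.12
tool_pos: [0.5839, 0.2519, 0.1501]
tool_rot: [-0.123, 0.876, 0.339, 0.319]
contact_force: [0.0, 0.0, 0.0]
gripper_width: 1.003
grasp_force: 0.0
```

```bash
python3 chk.py
```

```text
[0.58394306 0.25193714 0.15012027] [0. 0. 0.] 0.0
([-0.3, -0.01, 0.31], [0.01, -0.0, -0.0])
([-0.06, -0.01, 0.02], [0.01, -0.0, -0.0])
scene gate z 312.0 344.0 [-15. 312.]
tip/lower z [289. 292.] back low 284.0 under 277.0
leg top 287.0
leg top 282.0
top gate z 317.0 338.0 [-17. 317.]
tip/lower z [290. 294.] back low 289.0 under 282.0
leg top 290.0
leg top 287.0
```

Released; it hangs. Back out along the tool axis slowly.

Emit:
jog_arm(
  targets=[
    [[0, 0, -0.3], [0, 0, 0], 100],
    [[0, 0, -1], [0, 0, 0], 100],
    [[0, 0, -2], [0, 0, 0], 100],
    [[0, 0, -3.2], [0, 0, 0], 100],
    [[0, 0, -4.6], [0, 0, 0], 100],
    [[0, 0, -6], [0, 0, 0], 100],
    [[0, 0, -6], [0, 0, 0], 100],
    [[0, 0, -6], [0, 0, 0], 100],
  ],
)

```text
time: 14.22
tool_pos: [0.5122, 0.1873, 0.2642]
tool_rot: [-0.123, 0.877, 0.339, 0.319]
contact_force: [0.1, 0.2, 0.7]
gripper_width: 1.0
grasp_force: 0.0
```

```bash
python3 - <<'E'
from h import *
h=np.array([.7396,.673])
for i in range(20):
  im,d,P,K,T=snap('scene')
  if i%4==0:
    print(state()['time'].__round__(2) if 1 else 0,[circ(sel(P,HK,.05,z0,z0+.03),.0175,HK)[0].round(4).tolist() for z0 in(.13,.195)])
im2=snap('top')[0]
wi=snap('wrist')[0]; print(state()['contact_force'])
a=cv2.resize(im[100:280,190:330],(420,540),interpolation=2);cv2.imwrite('pics/c9.png',np.hstack([a,cv2.resize(wi[:, 90:370],(380,570))[:540]])[:,:,::-1])
E
```

```text
14.28 [[0.5756, 0.2471], [0.5761, 0.2463]]
14.47 [[0.576, 0.2472], [0.5764, 0.2467]]
14.68 [[0.5759, 0.2474], [0.5766, 0.2461]]
14.88 [[0.576, 0.2475], [0.5762, 0.2463]]
15.07 [[0.5756, 0.2472], [0.5763, 0.2463]]
[-0.38640208  0.0898732  -0.85359099]
```

View pics/c9.png

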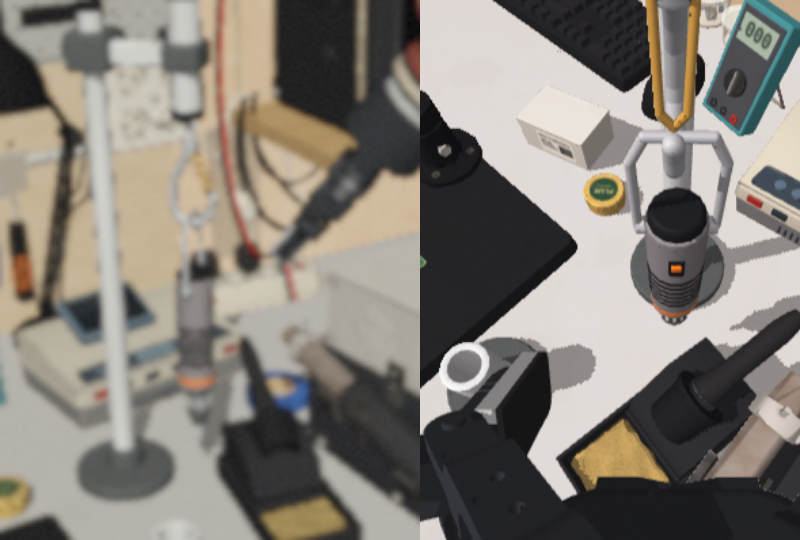

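The pictures show the driver hanging still in the hook, with the bail's bar in the bowl at about (190,215) in the scene crop. The gate is shut onto the tip, at (675,125) in the wrist view, and the gripper is clear. I'll hand the job in.

```bash
python3 -c "
from plant import *
print(job_done())"
```

```text
the job is handed in; nothing more can be done
None
```

The screwdriver hangs still by its bail in the spring hook with the gate shut behind it; it was tugged down about 15 mm and eased back before I let go, nothing else was seen to move, and I handed in at about 15 s without seeing the verdict.

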